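Lock the quick vise by its slot pin

ROBOT

A 7-joint arm with a two-finger parallel gripper is mounted at the origin on a cart in front of the work surface, level with it; the furniture and walls round the work are solid. World frame = base frame: x ahead of the robot, y to its left, z up, the work surface at z = 0. Lengths are in m, angles in rad, forces in N, time in s.
With the tool pointing down it reaches from about 0.35 to 0.9 m from the base axis. Payload 19.9 kg.
Tool frame: the origin (TCP) lies midway between the tips of the shut fingers; the grasp point (between the pads) lies 19 mm behind it; z points along the fingers, y is the direction in which the jaws open and shut (so a half turn about z gives the same grasp; the last joint's range is limited). The gripper opens to 94 mm and grips with 3 to 60 N. Pads are 16 mm wide; open, the fingers measure 119 mm over their backs; the gripper's body (75 mm by 177 mm) begins 78 mm behind the grasp point.
Start: joints at [-1.363, 0.417, -0.01, 1.614, 0.005, 1.111, -0.053], TCP at [0.154, 0.606, 0.205] pointing down, gripper open.
Joint ranges: [-2.81, 2.81], [-0.39, 2.02], [-1.27, 1.25], [0.06, 2.57], [-1.19, 4.33], [0.19, 2], [-2.82, 2.82]. Speed limits (rad/s): [1.89, 1.89, 2.39, 2.39, 3.01, 3.01, 3.01].

INTERFACE

Orientations are given as a unit quaternion [x, y, z, w].
In Python, from workcell import manip gives the robot as it stands.
- The arm moves only by the tool step_arm, never from a script. Its argument "increments" is text: rows parted by semicolons, each of 4 numbers parted by spaces: the shift along the tool's x, y, z in m, then the turn about the tool's z in rad. In form: x y z spin; .... A call has 1 to 20 rows; each row is the pose to reach, as a shift and turn from the pose commanded when the call began, along the tool's axes at that moment; what a row does not reach only later rows make up. A row lasts 1/12 s, in which the tool goes at most 41.7 mm and 7.16 degrees, less where a joint would pass 70% of its speed; a pose out of reach is approached as far as the arm can. A call with a gripper value outside its range is refused whole. "grip" is the opening, from 0 (shut) to 1 (fully open), set as the call begins (left out, the last holds). The fingers move at their own pace and stop on an object; "grip_force" is the grip in N (left out, the last holds). Time passes only in rows, so rows that repeat a pose let the fingers close. It gives the time, the measured TCP pose, the force and the opening at its end, in the units of the state.
- manip.sense(): the state, without advancing time (a new reading comes with each control period).
- manip.read_camera(name): name is "scene" or "top" or "wrist"; returns a dict with "pixels" (384x512x3 uint8, red, green, blue), "depth" (384x512 float32, m along the optical axis (not along the pixel's ray), 0 where there is no reading), "fx", "fy", "cx", "cy" (pixels), "R" (3x3) and "t" (3): a world point X has camera coordinates R X + t. Camera axes: x right, y down, z forward; pixel columns grow to the right and rows downward; lengths in m; the calibration is good to about 2 mm. A picture is of the moment at which its call begins.
- manip.finish_job(): hands the job in, once; it reports no verdict.
The state is a dict: "time": time; "joint_pos": joint angles; "dq": joint speeds; "effort": joint torques, N m; "tcp_pos": TCP position; "tcp_rot": TCP orientation; "force": force on the tool from outside, world axes, zero at the start; "torque": the same for the moment, N m; "grip_width": finger opening in m.
Only numpy, scipy, OpenCV 4.12 (cv2) and the standard library are available. Lean on these libraries where they do the work, as an engineer would, in place of code of your own. Each camera call takes 0.05 s, during which the arm holds its last target. There are 200 camera calls.

TASK

Clamp the loose nest plate in the bench vise: with your fingertips, push the vise's upright knobbed pin along the long leg of its L-shaped slot to the corner, then push it sideways all the way to the end of the short leg, so that the jaw is locked with its pad pressing on the plate. Only push the pin sideways: do not pull it up out of its slot, do not lift the plate, and leave the things around the vise where they are. Finish clear of everything.

Things in the scene. Friction and masses are not known exactly. Their poses are not given: they have to be found in the camera images.
- vise: Aluminium quick vise fixed to the bench, 110 mm wide (y). Origin on the bench top; x points from its pin end (near the robot; x = -130 mm) to the fixed jaw (face at x = 140.5, end at 165 mm, top z = 34 mm), y left, z up. A flat cover (x -130 to -6 mm, top z = 30 mm, screw heads 3 mm higher at its corners) has an L-shaped slot 17 mm wide: 60 mm along +x, then 35 mm to the right, along -y
- slot_start (a point): Point on the vise, at cover-top height (30 mm): the pin's axis when the jaw is fully open (near end of the long leg)
- slot_corner (a point): Point on the vise, at cover-top height: middle of the slot's corner, 60 mm along vise +x from slot_start. The pin has about 1.5 mm of play round it
- slot_end (a point): Point on the vise, at cover-top height: the pin's axis at the end of the short leg, 35 mm along vise -y from slot_corner
- knob_mid (a point): Middle of the pin's knob, on its axis, 56 mm above the bench. The knob is an upright black ribbed cylinder, 24 mm in diameter, from 34 to 78 mm above the bench (4 to 48 mm above the cover); its 14 mm shank runs in the slot. It always stays upright
- jaw (a joint): Travel (m) of the sliding jaw and, with it, of the pin along vise +x: 0 open, about 0.060 with the pin in the corner; starts at 0 to 0.012. The jaw block, 90 mm wide and 36 mm high, stands 93 to 105 mm ahead of the pin's axis. Sliding friction of about 5 N and up to 4 N of pad spring resist it; it stays where it is left
- pin_cross (a joint): Travel (m) of the pin along vise -y, on the jaw's sled: 0 in the long leg, about 0.035 at the end of the short leg. About 2 N of friction; it stays where it is left. The slot's walls let it move only from the corner along the short leg
- lock_pin (a joint): Height (m) by which the pin is pulled up out of its rest; 0 = down. A spring of about 5 N holds it down
- pad: Sprung pad with a rubber face on the front of the sliding jaw, 64 mm wide, 12 to 29 mm above the bench. Its face is 28 mm along vise +x of its origin, which is at the vise's origin when the jaw is open. Spring 0.5 N per mm, up to 11 mm; locked, it is compressed about 6 mm against the plate
- nest_plate: Loose aluminium nest plate with dowels, 60 (x) x 90 (y) x 18 mm, 0.21 kg; origin at the centre of its underside. It lies on the vise's bed (10 mm above the bench) in front of the fixed jaw, 2 to 12 mm short of it, a little askew; the closing jaw pushes it home
- side_cutters: Bystander: side cutters with two blue grips, 52x109x13 mm, lying on the bench to the left of the vise
- tape_roll: Bystander: roll of tape, 62x67x20 mm, lying on the bench to the right of the vise
- screwdriver: Bystander: small screwdriver, 153 mm long, 18 mm thick, lying on the bench to the right of the vise beside its cover
- solder_spool: Bystander: spool of solder wire, 58 mm in diameter, 36 mm high, near the bench's right edge
Mind the look-alikes: they are no part of the job. Of the things like the nest_plate, leave any that is black, green or turquoise; of the rest the larger one is meant.

How it is judged:
On the way, in this order (a step that is already met when the one before it is completed fails the run):
1. the pin has been pushed along the long leg into the corner (value of joint jaw above 0.056 m and value of joint pin_cross below 0.01 m).
2. the pin has been pushed to the end of the short leg (value of joint pin_cross above 0.031 m), for 0.2 s.
At the end, for the whole second after the job is handed in: The jaw is at least 56 mm forward with the pin at least 31 of 35 mm along the short leg and down in the slot; the pad presses on the nest plate with more than 1 N; the plate lies flat (within 0.08 rad) and still (value of joint jaw above 0.056 m and value of joint pin_cross above 0.031 m and value of joint lock_pin below 0.003 m and contact force between pad and nest_plate above 1 N and angle between nest_plate's own z axis and vertical below 0.08 rad and linear speed of nest_plate below 0.01 m/s); the robot touches nothing.
It fails at once if the pin was pulled up more than 10 mm (value of joint lock_pin above 0.01 m).
It fails at once if the nest plate was lifted more than 8 mm off the bed (height (world z) of nest_plate above 0.018 m).
It fails at once if a thing beside the vise was moved more than 20 mm (distance of any of side_cutters, tape_roll, screwdriver, solder_spool from where it was at the start of the episode above 0.02 m).
It also fails if it takes over 48 s, if anything falls off the work surface, if the arm or the gripper's body presses on something with over 40 N, if the wrist force passes 120 N, or if a joint passes its speed limit or range.

## Working session

There is one attempt and no reset: what is moved stays moved. The work goes in short steps, Python scripts to look and compute and a tool call to move; the robot and the scene stay as the last step left them, time stands still between calls to the robot, and variables do not carry over. Pictures are saved under pics/ and viewed, about 8 in all and at most 12, crops included, and the job is handed in when it is done.

Besides the shell and the picture viewer there is one more tool, called after "Emit:" as name(argument=value, ...) on one line, values as JSON. step_arm: Moves the arm, as the interface text tells. Its arguments: {"type":"object","properties":{"increments":{"type":"string"},"grip":{"type":"number"},"grip_force":{"type":"number"}},"required":["increments"]}

```bash
mkdir -p pics
cat > h.py <<'E'
from workcell import manip
import numpy as np, cv2
def snap(n):
    c=manip.read_camera(n); np.savez(f'/tmp/{n}.npz',**c); return c
def load(n): return dict(np.load(f'/tmp/{n}.npz'))
def save(c,f,box=None,s=1):
    p=c['pixels'][:,:,::-1]
    if box: u0,v0,u1,v1=box; p=p[v0:v1,u0:u1]
    cv2.imwrite(f'pics/{f}.png',cv2.resize(p,None,fx=s,fy=s,interpolation=cv2.INTER_CUBIC))
def pt(c,u,v,z=None):
    r=np.array([(u-c['cx'])/c['fx'],(v-c['cy'])/c['fy'],1.])
    d=c['depth'][int(round(v)),int(round(u))]
    if z is not None:
        o=-c['R'].T@c['t']; w=c['R'].T@r; return o+w*(z-o[2])/w[2]
    return c['R'].T@(r*d-c['t'])
E
python3 - <<'E'
from h import *
a=snap('top');b=snap('scene')
save(a,'top',s=1.5);save(b,'scene',s=1.5)
s=manip.sense();print(s)
E
```

```text
{'time': 0.1, 'joint_pos': array([-1.36254989,  0.41788041, -0.01027583,  1.61407587,  0.00470807,
        1.11069711, -0.05298887]), 'dq': array([ 7.17494889e-05, -2.21412186e-03, -1.68688985e-03,  5.33529418e-05,
       -3.77351602e-04,  6.03469273e-04,  3.55814210e-04]), 'effort': array([ 1.73899116e-03, -8.52578902e+01,  6.40432499e-01, -4.26692319e+01,
       -4.88512509e-02,  1.64006185e-02,  1.73429663e-05]), 'tcp_pos': array([0.15442351, 0.60529436, 0.20492513]), 'tcp_rot': array([ 1.24550058e-01,  9.92213190e-01, -5.18737242e-04, -1.42054440e-05]), 'force': array([ 0.35236839, -0.10849398,  0.8391122 ]), 'torque': array([-0.0397343 , -0.03867599, -0.01713649]), 'grip_width': 0.09418087531459242}
```

View pics/top.png

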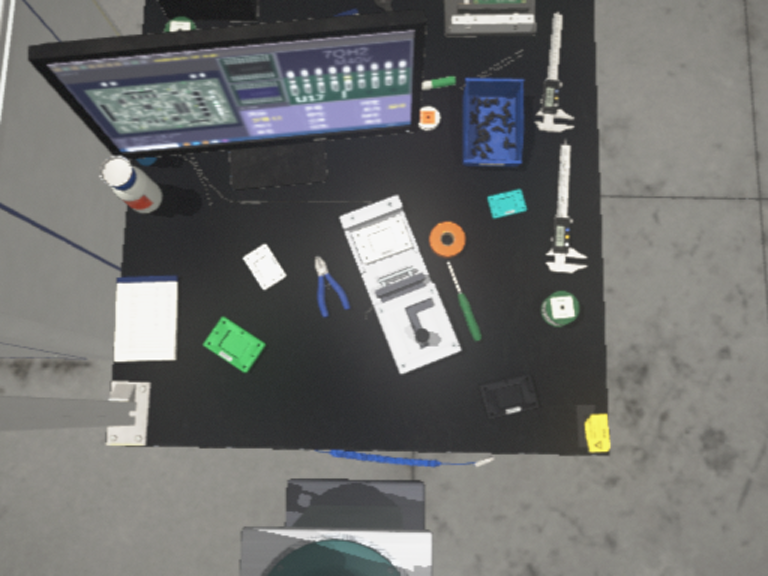

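View pics/scene.png

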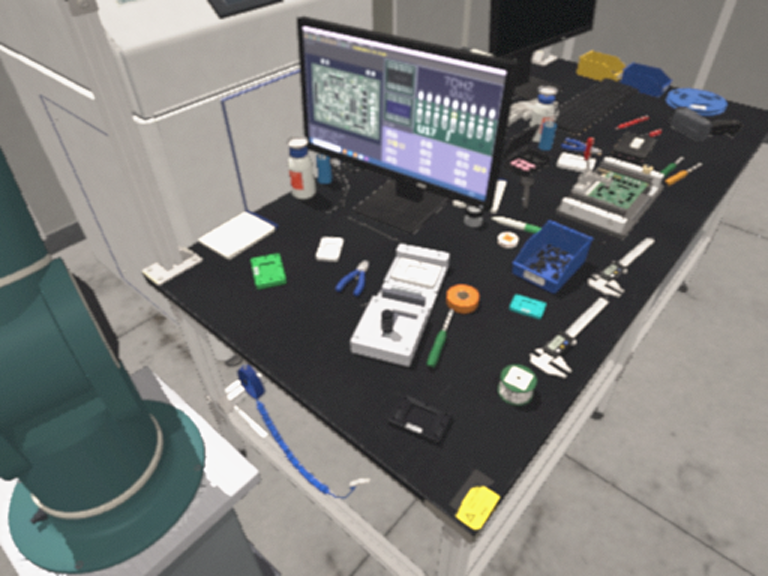

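The top view (1.5x) shows the vise from (430,365) to (370,205), with its knob near (422,337) and the L slot up to (412,303), then right to (432,300). Plate candidates are white in the vise (383,240), small white (264,266), green (235,345), turquoise (507,203) and black (508,397). The one in the vise is the larger white plate, so it is the one meant. I'll check it in a close crop.

Run:
```python
from h import *
a=load('top');save(a,'crop',(215,120,325,255),4.4)
```

```text
(no output)
```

View pics/crop.png

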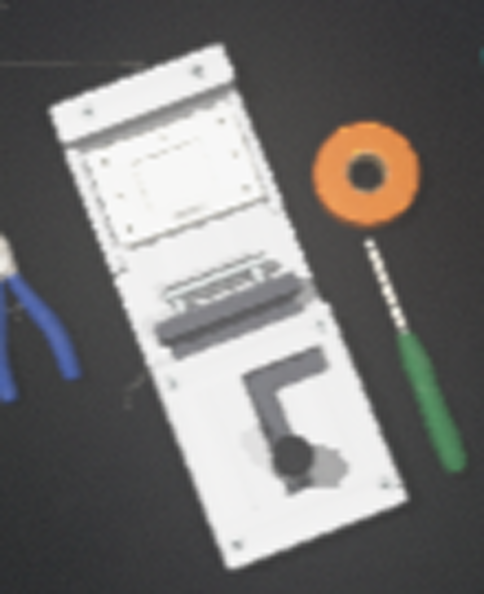

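The crop shows the vise's near corners at (230,570) and (408,497), and its far corners at (50,110) and (222,43). The knob top is at (292,455), the slot corner near (257,378) and the short-leg end near (320,360). The plate is in the vise at (180,180).

Run:
```python
from h import *
a=load('top')
P={}
for n,u,v,z in [('nl',230,570,.03),('nr',408,497,.03),('fl',50,110,.034),('fr',222,43,.034),('knob',292,455,.078),('corner',258,380,.03),('end',317,361,.03),('start',297,478,.03),('sdtip',370,240,.01),('sdmid',405,340,.018),('sdend',457,465,.018),('tape',366,172,.02)]:
    U,V=u/4.4+215-.4,v/4.4+120-.4
    P[n]=pt(a,U,V,z); print(n,P[n].round(4),pt(a,U,V).round(4))
n=(P['nl']+P['nr'])/2;f=(P['fl']+P['fr'])/2
x=(f-n)[:2];L=np.hypot(*x);x/=L;y=np.array([-x[1],x[0]]);yaw=np.arctan2(x[1],x[0])
w=P['nl']-P['nr'];print('L',L,'W',np.hypot(*w[:2]),'yaw',yaw,'yaw2',np.arctan2(-w[0],w[1]))
o=(n+f)[:2]/2-x*.0175;print('origin',o)
for k in P: d=P[k][:2]-o;print(k,(d@x).round(4),(d@y).round(4))
```

```text
nl [ 0.4088 -0.1021  0.03  ] [ 0.4104 -0.1025  0.0012]
nr [ 0.4529 -0.2046  0.03  ] [ 0.4531 -0.2048  0.0277]
fl [0.6799 0.0102 0.034 ] [ 6.895e-01  1.290e-02 -1.000e-04]
fr [ 0.7235 -0.0919  0.034 ] [ 7.341e-01 -9.210e-02  5.000e-04]
knob [ 0.4707 -0.135   0.078 ] [ 0.4707 -0.135   0.0787]
corner [ 0.5198 -0.1166  0.03  ] [ 0.5207 -0.1168  0.0233]
end [ 0.5317 -0.1511  0.03  ] [ 0.5333 -0.1516  0.0197]
start [ 0.4627 -0.1401  0.03  ] [ 0.4588 -0.1383  0.0693]
sdtip [ 0.6093 -0.1834  0.01  ] [ 0.61   -0.1837  0.0068]
sdmid [ 0.5472 -0.2038  0.018 ] [ 0.5472 -0.2038  0.0181]
sdend [ 0.4734 -0.2345  0.018 ] [ 0.4737 -0.2349  0.0148]
tape [ 0.6489 -0.18    0.02  ] [ 6.539e-01 -1.815e-01  1.000e-04]
L 0.2932518513798975 W 0.1115959843967865 yaw 0.3935629173080188 yaw2 0.4064976393178307
origin [ 0.5501039 -0.1038001]
nl -0.1298 0.0558
nr -0.1284 -0.0558
fl 0.1636 0.0555
fr 0.1647 -0.0555
knob -0.0853 0.0016
corner -0.0329 -0.0002
end -0.0351 -0.0366
start -0.0947 0.0
sdtip 0.0241 -0.0962
sdmid -0.041 -0.0913
sdend -0.121 -0.0913
tape 0.062 -0.1082
```

Sizes check out (293 x 111.6 mm, yaw 0.397). The upright post at the bench's left corner may stand on the arm's way across, so I'll measure it before moving.

Run:
```python
from h import *
for n in('top','scene'):
    a=load(n);v,u=np.mgrid[0:384,0:512];d=a['depth']
    r=np.stack([(u-a['cx'])/a['fx'],(v-a['cy'])/a['fy'],np.ones_like(d)],-1)*d[...,None]
    X=(r-a['t'])@a['R'];X=X[d>0]
    print(n,'cam',(-a['R'].T@a['t']).round(2))
    for lo,hi in [(.02,.1),(.1,.25),(.25,.5),(.5,.8),(.8,1.2)]:
        m=(X[:,2]>lo)&(X[:,2]<hi)&(X[:,0]>.0)&(X[:,0]<.75)&(X[:,1]>.2)&(X[:,1]<.9)
        Y=X[m]; h,xe,ye=np.histogram2d(Y[:,0],Y[:,1],bins=[np.arange(0,.8,.05),np.arange(.2,.95,.05)])
        print(lo,[(round(xe[i],2),round(ye[j],2),int(h[i,j])) for i,j in np.argwhere(h>15)])
```

```text
top cam [ 0.34 -0.09  1.23]
0.02 [(np.float64(0.3), np.float64(0.3), 118), (np.float64(0.3), np.float64(0.35), 67), (np.float64(0.35), np.float64(0.35), 119), (np.float64(0.55), np.float64(0.55), 19), (np.float64(0.6), np.float64(0.55), 41), (np.float64(0.6), np.float64(0.6), 35), (np.float64(0.65), np.float64(0.3), 63), (np.float64(0.65), np.float64(0.35), 118), (np.float64(0.65), np.float64(0.55), 83), (np.float64(0.65), np.float64(0.6), 37), (np.float64(0.7), np.float64(0.3), 197), (np.float64(0.7), np.float64(0.55), 119), (np.float64(0.7), np.float64(0.6), 36)]
0.1 [(np.float64(0.3), np.float64(0.3), 289), (np.float64(0.3), np.float64(0.35), 175), (np.float64(0.35), np.float64(0.3), 42), (np.float64(0.65), np.float64(0.35), 61), (np.float64(0.7), np.float64(0.3), 129), (np.float64(0.7), np.float64(0.35), 305)]
0.25 [(np.float64(0.3), np.float64(0.3), 592), (np.float64(0.3), np.float64(0.35), 331), (np.float64(0.35), np.float64(0.3), 80), (np.float64(0.35), np.float64(0.35), 41)]
0.5 [(np.float64(0.55), np.float64(0.3), 22), (np.float64(0.6), np.float64(0.3), 135), (np.float64(0.6
[... 2229 characters left out ...]
loat64(0.55), 293), (np.float64(0.5), np.float64(0.6), 526), (np.float64(0.5), np.float64(0.65), 232), (np.float64(0.55), np.float64(0.55), 268), (np.float64(0.55), np.float64(0.6), 496), (np.float64(0.55), np.float64(0.65), 169), (np.float64(0.6), np.float64(0.55), 266), (np.float64(0.6), np.float64(0.6), 448), (np.float64(0.6), np.float64(0.65), 99), (np.float64(0.65), np.float64(0.55), 234), (np.float64(0.65), np.float64(0.6), 436), (np.float64(0.65), np.float64(0.65), 49), (np.float64(0.7), np.float64(0.55), 220), (np.float64(0.7), np.float64(0.6), 425)]
0.5 [(np.float64(0.3), np.float64(0.3), 210), (np.float64(0.3), np.float64(0.35), 121), (np.float64(0.35), np.float64(0.3), 37)]
0.8 []
```

Run:
```python
from h import *
for n in('top','scene'):
    a=load(n);v,u=np.mgrid[0:384,0:512];d=a['depth']
    r=np.stack([(u-a['cx'])/a['fx'],(v-a['cy'])/a['fy'],np.ones_like(d)],-1)*d[...,None]
    X=(r-a['t'])@a['R'];ok=(d>0)
    m=ok&(X[...,2]>.1)&(X[...,0]>.25)&(X[...,0]<.42)&(X[...,1]>.25)&(X[...,1]<.45)
    Y=X[m];print(n,np.percentile(Y,[0,1,50,99,100],axis=0).round(3).tolist())
    V,U=np.where(m);print('px',U.min(),U.max(),V.min(),V.max())
    m=ok&(X[...,2]>.2)&(X[...,2]<.9)&(np.hypot(X[...,0],X[...,1])<.45)&(np.hypot(X[...,0],X[...,1])>.25)
    Y=X[m];print('inner',len(Y),np.percentile(Y,[0,50,100],axis=0).round(2).tolist() if len(Y) else '')
```

```text
top [[0.314, 0.346, 0.1], [0.315, 0.348, 0.106], [0.335, 0.35, 0.307], [0.354, 0.362, 0.431], [0.354, 0.362, 0.438]]
px 0 77 264 287
inner 0 
scene [[0.304, 0.315, 0.1], [0.316, 0.341, 0.107], [0.329, 0.35, 0.364], [0.357, 0.386, 0.53], [0.359, 0.389, 0.542]]
px 38 113 0 157
inner 1 [[0.3, 0.31, 0.54], [0.3, 0.31, 0.54], [0.3, 0.31, 0.54]]
```

The post is solid at x .31–.36, y .35–.39 and taller than .54, so I must pass inside it. I'll retract radially to r≈0.37 while turning the tool, then swing round.

Emit:
step_arm(increments="0 -0.03 0 0.12; 0 -0.06 0 0.24; 0 -0.09 0 0.36; 0 -0.12 0 0.48; 0 -0.15 0 0.6; 0 -0.18 0 0.72; 0 -0.21 0 0.84; 0 -0.24 0 0.96; 0 -0.255 0 1.08; 0 -0.255 0 1.2; 0 -0.255 0 1.32; 0 -0.255 0 1.44; 0 -0.255 0 1.57; 0 -0.255 0 1.57; 0 -0.255 0 1.57", grip=0)

```text
time: 1.35
tcp_pos: [0.0915, 0.3584, 0.2054]
tcp_rot: [0.788, 0.615, -0.0, 0.0]
force: [0.5, 0.6, 0.1]
grip_width: 0.0006
```

Emit:
step_arm(increments="-0.002 0.037 0 0.1; -0.007 0.074 0 0.2; -0.017 0.109 0 0.3; -0.029 0.144 0 0.4; -0.045 0.177 0 0.5; -0.065 0.209 0 0.6; -0.087 0.238 0 0.7; -0.112 0.265 0 0.8; -0.14 0.29 0 0.9; -0.17 0.311 0 1.0; -0.202 0.33 0 1.1; -0.236 0.345 0 1.2; -0.236 0.345 0 1.2; -0.236 0.345 0 1.2")

```text
time: 2.52
tcp_pos: [0.3678, 0.0435, 0.2055]
tcp_rot: [0.998, 0.061, 0.0, -0.0]
force: [-0.6, 0.3, 0.0]
grip_width: 0.0004
```

Emit:
step_arm(increments="0.006 0.03 0 -0.05; 0.012 0.06 0 -0.1; 0.018 0.09 0 -0.15; 0.024 0.12 0 -0.2; 0.03 0.15 0 -0.25; 0.036 0.18 0 -0.275; 0.04 0.201 0.02 -0.275; 0.04 0.201 0.05 -0.275; 0.04 0.201 0.08 -0.275; 0.04 0.201 0.1 -0.275; 0.04 0.201 0.1 -0.275; 0.04 0.201 0.1 -0.275")

```text
time: 3.52
tcp_pos: [0.4315, -0.1494, 0.1053]
tcp_rot: [0.98, 0.199, -0.001, -0.0]
force: [0.5, 0.0, 0.7]
grip_width: 0.0005
```

Run:
```python
from h import *
a=snap('wrist');save(a,'w1',s=1.2)
s=manip.sense();print(s['tcp_pos'],s['tcp_rot'],s['force'],s['joint_pos'])
```

```text
[ 0.43223303 -0.14954835  0.10620233] [ 9.80117943e-01  1.98415719e-01 -6.53516980e-05  1.29379186e-04] [ 0.77328859 -0.47104091  0.4615547 ] [-0.46205472  0.35449358  0.85836407  2.12967647 -0.37084813  0.80969418
 -0.54487119]
```

View pics/w1.png

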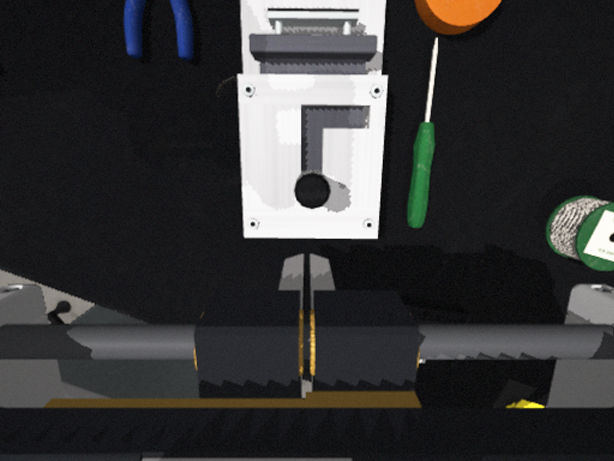

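The wrist view shows the knob at (312,190), with the shut fingers (306,260) right behind it. The slot is aligned with the tool x axis. Next I'll lower the fingers and push.

Emit:
step_arm(increments="0 0.003 0.02 0; 0 0.003 0.04 0; 0 0.003 0.055 0; 0 0.003 0.06 0; 0 0.003 0.06 0; 0.006 0.003 0.06 0; 0.012 0.003 0.06 0; 0.018 0.003 0.06 0; 0.022 0.003 0.06 0; 0.026 0.003 0.06 0; 0.03 0.003 0.06 0; 0.034 0.003 0.06 0; 0.038 0.003 0.06 0; 0.042 0.003 0.06 0; 0.046 0.003 0.06 0; 0.05 0.003 0.06 0; 0.054 0.003 0.06 0; 0.058 0.003 0.06 0; 0.062 0.003 0.06 0; 0.062 0.003 0.06 0")

```text
time: 5.23
tcp_pos: [0.4905, -0.1287, 0.0457]
tcp_rot: [0.98, 0.197, -0.0, 0.0]
force: [-2.3, -2.4, 2.0]
grip_width: 0.0002
```

Emit:
step_arm(increments="0.003 0 0 0; 0.006 0 0 0; 0.008 0 0 0; 0.009 0 0 0; 0.01 0 0 0; 0.011 0 0 0; 0.011 0 0 0")

```text
time: 5.82
tcp_pos: [0.4997, -0.1249, 0.0456]
tcp_rot: [0.98, 0.197, -0.001, 0.0]
force: [-6.8, -3.4, 5.1]
grip_width: 0.0006
```

Run:
```python
from h import *
a=snap('wrist');save(a,'w2',(180,0,400,240),2.5)
s=manip.sense();print(s['tcp_pos'],s['force'])
```

```text
[ 0.49965618 -0.12487487  0.04556494] [-7.17205688 -3.06282012  5.88862544]
```

View pics/w2.png

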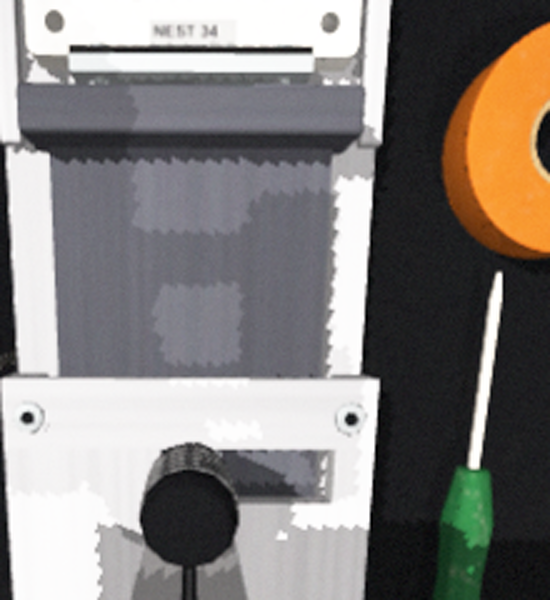

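The plate is touched and the pin is nearly in the corner: the knob base overlaps the short-leg row at (190,460). I'll press on until the force shows the wall.

Emit:
step_arm(increments="0.001 0 0 0; 0.002 0 0 0; 0.003 0 0 0; 0.004 0 0 0; 0.004 0 0 0")

```text
time: 6.28
tcp_pos: [0.5016, -0.1242, 0.0454]
tcp_rot: [0.981, 0.196, -0.002, -0.0]
force: [-18.7, -6.9, 15.0]
grip_width: 0.0003
```

At 20 N and only 2 mm of further travel, the pin is on the corner wall. I'll back off, go round to the left side and push right.

Emit:
step_arm(increments="-0.015 0 0 0; -0.03 -0.005 0 0; -0.032 -0.025 0 0; -0.032 -0.043 0 0; -0.02 -0.043 0 0; -0.005 -0.043 0 0; 0.01 -0.043 0 0; 0.017 -0.043 0 0; 0.017 -0.043 0 0; 0.017 -0.038 0 0; 0.017 -0.034 0 0; 0.017 -0.03 0 0; 0.017 -0.026 0 0; 0.017 -0.022 0 0; 0.017 -0.018 0 0; 0.017 -0.014 0 0; 0.017 -0.01 0 0; 0.017 -0.006 0 0; 0.017 -0.002 0 0; 0.017 0.002 0 0")

```text
time: 7.95
tcp_pos: [0.5204, -0.1185, 0.0454]
tcp_rot: [0.98, 0.197, -0.0, -0.0]
force: [-2.9, 1.2, 0.1]
grip_width: 0.0001
```

Emit:
step_arm(increments="0 0.003 0 0; 0 0.005 0 0; 0 0.007 0 0; 0 0.009 0 0; 0 0.01 0 0; 0 0.011 0 0; 0 0.012 0 0; 0 0.012 0 0")

```text
time: 8.62
tcp_pos: [0.5246, -0.1282, 0.0454]
tcp_rot: [0.98, 0.197, -0.0, -0.001]
force: [-6.1, 7.1, 4.6]
grip_width: 0.0003
```

Run:
```python
from h import *
a=snap('wrist');save(a,'w3',(180,0,400,240),2.5)
s=manip.sense();print(s['tcp_pos'],s['force'])
d=s['tcp_pos'][:2]-[.5501,-.1038];print(d@[.9222,.3867],d@[-.3867,.9222])
```

```text
[ 0.52460976 -0.12818172  0.04536581] [-6.17810225  7.41988947  5.81126986]
-0.032935508563060545 -0.012627743458386036
```

View pics/w3.png

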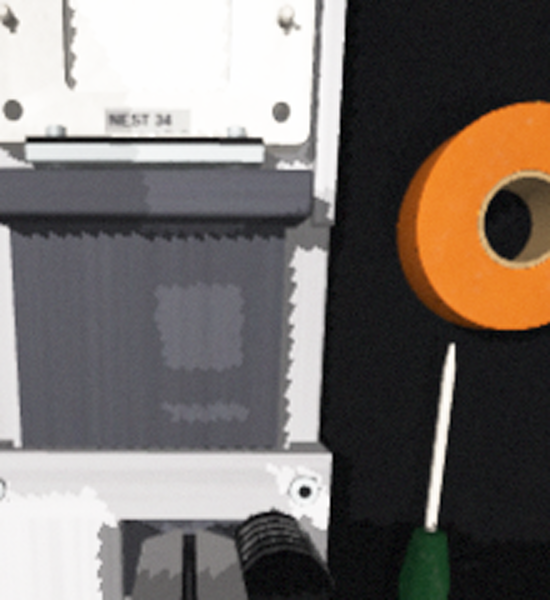

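The pin sits at the right end of the short leg, with the knob at (280,550). A short extra press will confirm the end stop.

Emit:
step_arm(increments="0 0.001 0 0; 0 0.002 0 0; 0 0.003 0 0; 0 0.003 0 0; 0 0.003 0 0; 0 0.003 0 0")

```text
time: 9.17
tcp_pos: [0.5249, -0.1287, 0.0452]
tcp_rot: [0.98, 0.198, -0.001, -0.003]
force: [-15.3, 21.2, 17.8]
grip_width: 0.0004
```

The force rose to 26 N with 0.6 mm of movement, so this is the end stop. I'll retreat now.

Emit:
step_arm(increments="0 -0.008 0 0; 0 -0.02 0 0; 0 -0.027 0 0; 0 -0.027 -0.02 0; 0 -0.027 -0.05 0; 0 -0.027 -0.08 0; 0 -0.027 -0.11 0; 0 -0.04 -0.14 0; -0.02 -0.07 -0.15 0; -0.05 -0.1 -0.15 0; -0.07 -0.13 -0.15 0; -0.08 -0.16 -0.15 0; -0.08 -0.19 -0.15 0; -0.08 -0.2 -0.15 0; -0.08 -0.2 -0.15 0; -0.08 -0.2 -0.15 0")

```text
time: 10.5
tcp_pos: [0.3753, 0.0219, 0.1956]
tcp_rot: [0.98, 0.198, 0.001, -0.0]
force: [0.1, -1.2, -1.4]
grip_width: 0.0004
```

Run:
```python
from h import *
a=snap('top');save(a,'t2',(195,110,345,260),4)
s=manip.sense();print(s['time'],s['tcp_pos'],s['force'])
```

```text
10.55 [0.37547125 0.02120775 0.19556464] [-0.10831489 -1.34104961  0.06197998]
```

View pics/t2.png

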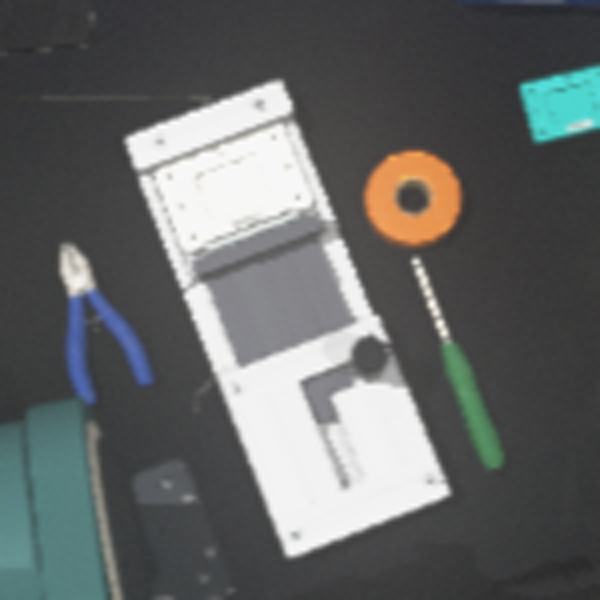

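The knob is at (370,355), at the end of the short leg. The jaw is against the plate, which is home on the fixed jaw, and the bystanders are in place. I'll do one numeric check and hand in.

Run:
```python
from h import *
a=load('top');p=pt(a,370/4+195-.4,355/4+110-.4,.078);d=p[:2]-[.5501,-.1038]
k=(d@[.9222,.3867],d@[-.3867,.9222]);print(k, pt(a,370/4+195,355/4+110))
if abs(k[0]+.033)<.004 and abs(k[1]+.035)<.004: print(manip.finish_job())
```

```text
(np.float64(-0.033940754620001595), np.float64(-0.03533510606802835)) [ 0.53132719 -0.15046122  0.07891986]
the job is handed in; nothing more can be done
None
```

I clamped the plate: the pin went along the long leg into the corner, then right to the end of the short leg, pushed each time with shut fingertips. I handed the job in at about 10.6 s; no verdict was reported.

- **Stops:** the pushing force rose to about 20 N at the corner wall and about 26 N at the end of the short leg, with almost no further movement. I took both as firm stops.
- **Pin position:** from the last top view, the knob is at vise x = -33.9 mm, y = -35.3 mm. That is within about 1 mm of the slot end I measured in x and 0.3 mm of the stated 35 mm across. Its top is at 79 mm against 78 mm expected, so it is still down.
- **Plate and surroundings:** in the same view the plate sits against the fixed jaw with the jaw closed on it. The cutters, tape and screwdriver look unmoved; the spool was outside that picture, but the arm never went near it.
- **Robot:** the arm ended clear, with about 1.3 N on the force reading, which is close to its noise.

I could not measure the pad's force on the plate directly; I inferred it from the jaw being locked at its stop. No check failed or disagreed.

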